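Close the split bearing housing in its jig and hold it shut

TASK

Push the jig's carriage, which bears the lower half of the split bearing housing, fully home against its end stop, then swing the locking arm all the way across behind it. Then fit the loose cap right side up onto the two dowels, either way round, and press it down against the spring until the halves meet flush; finish while still holding the cap pressed shut, do not let go. Do not shove the bearing ring, the round cover or the oil bottle out of their places.

Things in the scene. Friction and masses are not known exactly. Their poses are not given: they have to be found in the camera images.
- fixture: Assembly jig, fixed to the bench: dark steel base plate 206 x 150 x 12 mm (x from -105 to +101, y from -67 to +83). Origin: on the bench under the jig. +x is the direction in which the carriage is pushed home, +y the side of the locking arm's pivot, z up. Two low rails along x, at y = +-51, top at z 22. End stop at x 89 to 99.
- carriage (a joint): Slide of the carriage along the jig's +x, in m: 0 fully out, 0.070 fully home on the end stop (starts part way out). About 3 N of friction; it stays where it is left. On its steel plate (top at z 24) stands the aluminium lower housing half, 64 (x) x 110 (y) mm, from z 24 to 62. The plate ends at the rear in an upright lip 12 mm thick, 84 mm wide (y), from z 14 to 50, made to be pushed. From the lip's front face to the housing's rear face is 16 mm.
- rear_lip (a point): Top edge of the lip's rear face, middle of its width, z = 50 mm over the bench; moves with the carriage. Push in the jig's +x on the face below it.
- housing_top (a point): Centre of the lower housing half's flat joint face, z = 62 mm over the bench, axes as the jig's; moves with the carriage. Two fixed steel dowels of diameter 10 mm stand on the face at y = +40 and -40 mm (x = 0), 20 mm tall, the top 6 mm tapering to diameter 4 mm. At the centre a round brass plunger of diameter 30 mm.
- plunger (a joint): Spring plunger in the middle of the joint face: 0 when up, its flat top 6 mm above the face (it carries the loose cap 6 mm clear); 0.006 when pressed level with the face. The spring pushes up with 7 N at 0 and 10 N at 0.006, so that the cap (3 to 4 N) must be pressed down with about 7 N more than its weight to close, and lifts again when let go.
- latch (a joint): Locking arm's hinge, upright axis, in rad: 0 open (arm points along the jig's -x, starts within 0.25 of this), 1.571 shut (arm points along the jig's -y, across behind the carriage's lip); it grows anticlockwise seen from above. Stops at both ends, slight friction (about 0.06 N m), stays where left. The arm is a steel bar 80 x 18 x 12 mm, from z 26 to 38; if the carriage is not home the bar would run into the lip.
- latch_pivot (a point): Point on the locking arm's hinge axis, z = 32 mm; at (-23, 68) mm in the jig's frame.
- latch_post (a point): Top of the round upright black handle post on the locking arm: diameter 14 mm, from z 38 to 74 mm over the bench, 62 mm from the hinge axis. This point is on the post's axis, z = 74 mm.
- cap: The loose upper housing half, plain aluminium, about 0.33 kg, lying on the bench right side up. A flange 64 (x) x 110 (y) x 16 mm with two through holes of diameter 12 mm at y = +40 and -40 mm (x = 0), and on it a block 36 (x) x 56 (y) mm from z 16 to 50 mm to grip by. Origin: centre of the flat underside; z up out of the block. Same both ways round.
- bearing: Bystander: small steel ball-bearing ring, 34 mm across, 11 mm high. Origin under its centre.
- round_cover: Bystander: round aluminium cover, 72 mm across, with a 36 mm boss, 32 mm high. Origin under its centre.
- oil: Bystander: grey plastic oil bottle, 52 mm across, 150 mm tall. Origin under its centre.

How it is judged (in metres and radians):
On the way, in this order (a step that is already met when the one before it is completed fails the run):
1. the carriage is fully home while the locking arm is still open (value of joint carriage above 0.066 m and value of joint latch below 0.7 rad), for 0.1 s.
2. the locking arm is swung across behind the carriage, the cap not yet on (value of joint carriage above 0.066 m and value of joint latch above 1.4 rad and horizontal distance between cap and housing_top above 0.02 m), for 0.1 s.
3. the cap is on both dowels (value of joint carriage above 0.066 m and value of joint latch above 1.4 rad and horizontal distance between cap and housing_top below 0.0035 m and angle between the y axis of cap and the y axis of housing_top, either way round below 0.06 rad and angle between cap's own z axis and vertical below 0.06 rad and z of cap in the frame of housing_top below 0.01 m), for 0.1 s.
At the end, for the whole second after the job is handed in: Held for 1 s: carriage over 0.066 m, locking arm over 1.4 rad; cap within 3.5 mm of the joint face's centre, 0.06 rad of square and level, its underside within 2 mm of the face; plunger in over 4 mm; cap pressed on the lower half with over 6 N, at rest and touched by the fingers (value of joint carriage above 0.066 m and value of joint latch above 1.4 rad and horizontal distance between cap and housing_top below 0.0035 m and angle between the y axis of cap and the y axis of housing_top, either way round below 0.06 rad and angle between cap's own z axis and vertical below 0.06 rad and z of cap in the frame of housing_top between -0.003 and 0.002 m and value of joint plunger above 0.004 m and contact force between cap and fixture above 6 N and contact force between the fingers and cap above 1 N and linear speed of cap below 0.01 m/s); the arm keeps its last pose, push and grip.
It fails at once if a bystander (bearing ring, round cover or oil bottle) is pushed more than 40 mm away or the bottle is tipped over (distance of any of bearing, round_cover, oil from where it was at the start of the episode above 0.04 m or angle between oil's own z axis and vertical above 0.6 rad).
It also fails if it takes over 58 s, if anything falls off the work surface, if the arm or the gripper's body presses on something with over 40 N, if the wrist force passes 120 N, or if a joint passes its speed limit or range.

ROBOT

A 6-joint arm with a two-finger parallel gripper is mounted at the origin on the work surface. World frame = base frame: x ahead of the robot, y to its left, z up, the work surface at z = 0. Lengths are in m, angles in degrees, forces in N, time in s.
With the tool pointing down it reaches from about 0.375 to 0.925 m from the base axis. Payload 5.7 kg.
Tool frame: the origin (TCP) lies on the mounting face of the last link; the fingertips stand 173 mm ahead of it and the grasp point (between the pads) lies grasp_offset ahead of it (grasp_offset is the distance from the TCP to the grasp point, in m); z points along the fingers, x is the direction in which the jaws open and shut, and the axes are right-handed (so a half turn about z gives the same grasp; the last joint's range is limited). The gripper opens to 85 mm and grips with 20 to 120 N. Pads are 22 mm wide; open, the fingers measure 114 mm over their backs; the gripper's body (76 mm by 85 mm) begins 54 mm behind the grasp point. The pads swing forward as they close: fully open they stand 13 mm farther back than shut.
Start: joints at [-76.381, 20.558, 86.54, -0, 72.909, -6.595], TCP at [0.207, -0.563, 0.405] pointing down, gripper open.
Joint ranges: [-170.27, 170.27], [-57.76, 135], [12.27, 136.19], [-55.21, 235.2], [11.17, 155.16], [-170.74, 170.74]. Speed limits (degrees/s): [136.94, 136.94, 180, 180, 180, 180].

INTERFACE

Orientations are given as a 3x3 rotation matrix whose columns are the frame's x, y, z axes.
In Python, from plant import * gives the robot as it stands.
- The arm moves only by the shell command python3 -m inch 'ROWS'. ROWS is JSON, a list of rows, each a list of 3 entries, a list of its own where there are three numbers: the closure in counts, from 0 (fully open) to 255 (shut), then the shift along the tool's x, y, z in m, then the turn about the tool's z in rad. A call has 1 to 12 rows; each row shifts and turns the commanded pose from where the row before left it, along the tool's axes as they then stand; what a row does not reach is not made up. A row lasts 1/8 s, in which the tool goes at most 62.5 mm and 10.7 degrees, less where a joint would pass 70% of its speed; a pose out of reach is approached as far as the arm can. A call with a gripper value outside its range is refused whole. The fingers move at their own pace and stop on an object; the grip force is fixed at half the most. Time passes only in rows, so rows that do not move let the fingers close. It gives the time, the measured TCP pose, the force and the opening at its end, in the units of the state.
- sense(): the state, without advancing time (a new reading comes with each control period).
- get_image(name): name is "side" or "top" or "wrist"; returns (picture, depth): 400x640x3 uint8, blue, green, red; 400x640 float32, m along the optical axis (not along the pixel's ray), 0 where there is no reading.
- camera_model(name): a dict with "fovy" (degrees; the focal length in pixels is half the picture's height over the tangent of half this angle, whatever the lens; pixels are square), "cx", "cy" (the principal point, pixels), "eye" and "rotation" of the camera in the world. Camera axes: x right, y up, looking along -z (the intrinsics and any distortion apply to the point x, -y, -z); pixel columns grow to the right and rows downward; lengths in m; the calibration is good to about 2 mm. A picture is of the moment at which its call begins: read the wrist's pose just before it. camera_model takes no time and is no camera call; for the wrist camera it gives the pose at the moment of the call.
- close_job(): hands the job in, once; it reports no verdict.
The state is a dict: "time_s": time; "joints": joint angles; "qd": joint speeds; "joint_efforts": joint torques, N m; "tool_pos": TCP position; "tcp_rot": TCP orientation; "wrist_force": force on the tool from outside, world axes, zero at the start; "wrist_torque": the same for the moment, N m; "grip_width": finger opening in m.
Only numpy, scipy, OpenCV 4.12 (cv2) and the standard library are available. Lean on these libraries where they do the work, as an engineer would, in place of code of your own. Each camera call takes 0.05 s, during which the arm holds its last target.

## Working session

There is one attempt and no reset: what is moved stays moved. The work goes in short steps, Python scripts to look and compute and a shell command to move; the robot and the scene stay as the last step left them, time stands still between calls to the robot, and variables do not carry over. Pictures are saved under pics/ and viewed, and the job is handed in when it is done.

```bash
ls; mkdir -p pics; python3 - <<'E'
from plant import *
import cv2
s=sense(); print(s)
try: print(grasp_offset)
except Exception as e: print(e)
for n in ["top","side","wrist"]:
    m=camera_model(n); print(n,m)
    im,d=get_image(n); cv2.imwrite(f"pics/{n}0.png",im)
    import numpy as np; np.save(f"pics/{n}0.npy",d)
E
```

```text
pics
{'time_s': 0.0, 'joints': array([-7.63809588e+01,  2.05984053e+01,  8.65996887e+01,  1.25303401e-03,
        7.29093948e+01, -6.59492417e+00]), 'qd': array([ 0.11735571,  0.10720032, -0.07596469, -0.0783831 ,  0.06323057,
        0.03896638]), 'joint_efforts': array([ 1.83663258e-03, -5.27615869e+01, -2.78625315e+01, -6.28098815e-05,
        1.33702916e-02, -6.34733013e-07]), 'tool_pos': array([ 0.20722362, -0.56268592,  0.40384375]), 'tcp_rot': array([[ 3.45520497e-01, -9.38411109e-01, -4.21423872e-04],
       [-9.38409357e-01, -3.45520673e-01,  1.82820479e-03],
       [-1.86121834e-03, -2.36214123e-04, -9.99998240e-01]]), 'wrist_force': array([-0.11661801,  0.4789956 , -0.13555155]), 'wrist_torque': array([-0.06609606,  0.03656701, -0.00403312]), 'grip_width': 0.08573220413721487}
0.1547
top {'fovy': 52.325429572231656, 'cx': 318.1087394749014, 'cy': 193.0644520705481, 'eye': array([ 0.48340894, -0.01422012,  1.33435211]), 'rotation': array([[ 0.01275063,  0.99881957, -0.04687106],
       [-0.99966877,  0.01168543, -0.02293055],
       [-0.02235577,  0.04714791,  0.99863772]])}
side {'fovy': 51.811248920261576, 'cx': 318.27784091194934, 'cy': 202.74831315942163, 'eye': array([0.48008449, 0.93462988, 0.76788661]), 'rotation': array([[-0.99581609,  0.06614974, -0.06304388],
       [-0.08974206, -0.57790385,  0.81115566],
       [ 0.01722443,  0.81341954,  0.58142237]])}
wrist {'fovy': 63.123979432929545, 'cx': 318.3648072341648, 'cy': 194.0975878425924, 'eye': array([ 0.26997135, -0.54112646,  0.37350368]), 'rotation': array([[ 0.34623994,  0.90473814,  0.24812659],
       [-0.93814508,  0.33427892,  0.09022979],
       [-0.00130916, -0.2640199 ,  0.96451635]])}
```

View pics/top0.png

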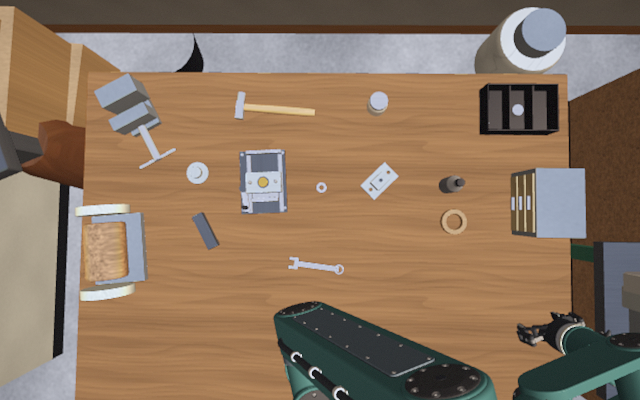

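View pics/side0.png

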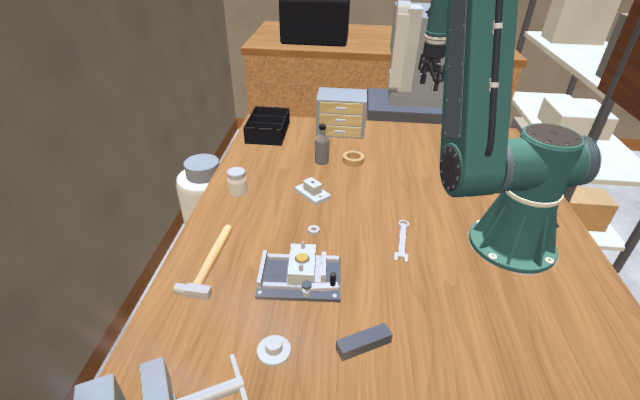

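View pics/wrist0.png

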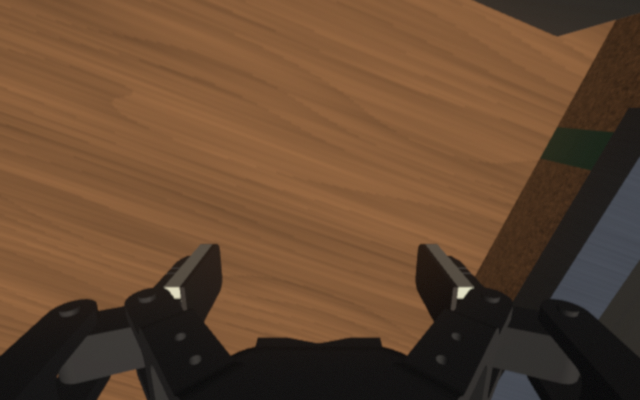

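The top picture shows the jig at about (263,182), the cap at (380,181), the bearing ring at (321,188), the round cover at (197,173) and the bottle at (452,184). I'll enlarge the top and side views.

```bash
python3 - <<'E'
import cv2
im=cv2.imread("pics/top0.png")
cv2.imwrite("pics/topj.png",cv2.resize(im[140:225,225:305],None,fx=7,fy=7,interpolation=cv2.INTER_CUBIC))
cv2.imwrite("pics/topc.png",cv2.resize(im[150:215,345:415],None,fx=8,fy=8,interpolation=cv2.INTER_CUBIC))
im=cv2.imread("pics/side0.png")
cv2.imwrite("pics/sidej.png",cv2.resize(im[230:310,245:355],None,fx=7,fy=7,interpolation=cv2.INTER_CUBIC))
E
```

```text
(no output)
```

View pics/topj.png

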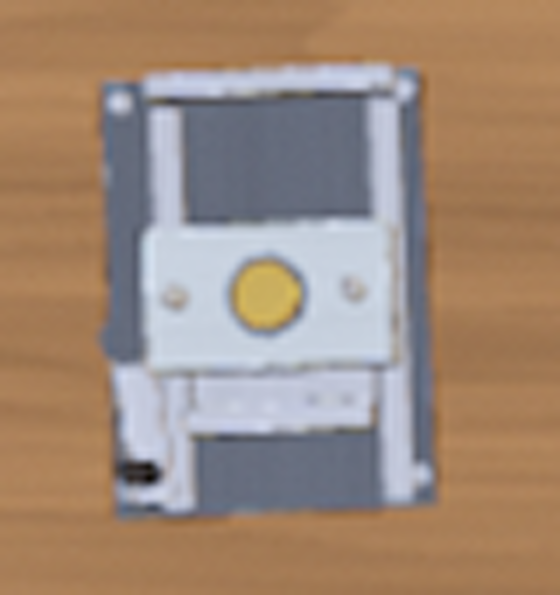

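View pics/topc.png

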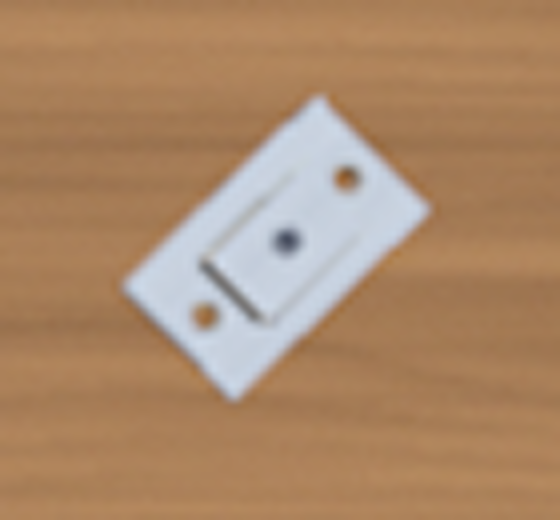

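View pics/sidej.png

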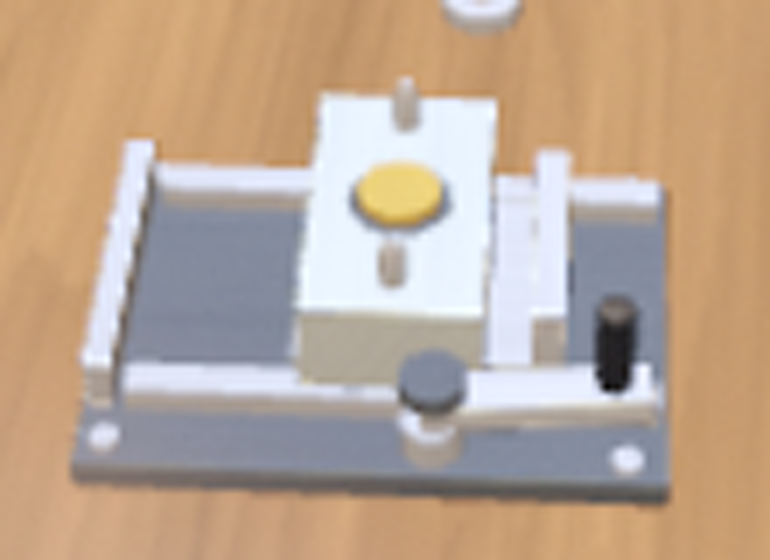

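```bash
cat > h.py <<'E'
from plant import *
import numpy as np, cv2
from scipy.optimize import least_squares
def K(m):
    f=200/np.tan(np.radians(m["fovy"]/2)); return f
def proj(m,P):
    P=np.atleast_2d(P); c=(P-m["eye"])@m["rotation"]; f=K(m)
    return np.c_[m["cx"]+f*c[:,0]/-c[:,2], m["cy"]-f*c[:,1]/-c[:,2]]
def unproj(m,uv,z):
    uv=np.atleast_2d(np.array(uv,float)); f=K(m)
    d=np.c_[(uv[:,0]-m["cx"])/f, -(uv[:,1]-m["cy"])/f, -np.ones(len(uv))]@m["rotation"].T
    t=(z-m["eye"][2])/d[:,2]; return m["eye"]+d*t[:,None]
def Rz(a): return np.array([[np.cos(a),-np.sin(a),0],[np.sin(a),np.cos(a),0],[0,0,1]])
def fit(m,uv,L,x0=(0.5,0,0)):
    L=np.array(L,float); uv=np.array(uv,float)
    f=lambda x:(proj(m,(Rz(x[2])@L.T).T+[x[0],x[1],0])-uv).ravel()
    r=least_squares(f,x0); return r.x, r.fun.reshape(-1,2)
E
python3 - <<'E'
from h import *
m=camera_model("top")
uv=np.array([[105,83],[418,70],[115,517],[436,500]])/7+[225,140]
L=np.array([[101,83,12],[101,-67,12],[-105,83,12],[-105,-67,12]])/1e3
x,r=fit(m,uv,L); print("jig",x,np.degrees(x[2]),r)
T=lambda p:((p[:,:2]-x[:2])@Rz(x[2])[:2,:2])
def J(px,z):
    return T(unproj(m,np.array(px)/7+[225,140],z))*1000
print("housing top", J([[143,228],[388,218],[400,360],[147,372],],.062))
print("plunger",J([[266,295]],.068)," dowels",J([[175,297],[354,289]],.082),"lip top rear",J([[194,434],[370,427]],.05))
print("post",J([[138,468]],.074))
uv=np.array([[320,95],[432,208],[236,402],[124,287]])/8+[345,150]
P=unproj(m,uv,.016); print("cap corners",P, P.mean(0))
print("holes",unproj(m,np.array([[347,178],[206,316]])/8+[345,150],.016), "top",unproj(m,np.array([[286,241]])/8+[345,150],.05))
for n,px,z in [("bearing",(321,188),.011),("cover",(197,173),.02),("oil base",(450,186),.05)]: print(n,unproj(m,[px],z))
print(unproj(m,[[297,265],[342,270]],0))
E
```

```text
jig [0.58308464 0.18773004 0.05400186] 3.0940784380264708 [[-0.52622655 -0.4868905 ]
 [ 0.32990948 -0.66007608]
 [ 0.06501769  0.29966648]
 [ 0.12372132  0.82766591]]
housing top [[ 25.0212644   55.77311623]
 [ 24.7278634  -54.78104074]
 [-39.31956093 -57.81096297]
 [-39.88570969  56.09844627]]
plunger [[-8.04571982  0.42016595]]  dowels [[ -8.33187319  38.61628467]
 [ -8.19536485 -40.80695303]] lip top rear [[-68.19208376  38.06549952]
 [-68.36754802 -41.80723642]]
post [[-83.02516472  59.12873176]]
cap corners [[ 0.64905808 -0.19958755  0.016     ]
 [ 0.60360208 -0.24494635  0.016     ]
 [ 0.52418428 -0.1664178   0.016     ]
 [ 0.57019383 -0.12093018  0.016     ]] [ 0.58675957 -0.18297047  0.016     ]
holes [[ 0.61541369 -0.2106475   0.016     ]
 [ 0.55881976 -0.15410626  0.016     ]] top [[ 0.58683973 -0.1817447   0.05      ]]
bearing [[0.5621392  0.00696042 0.011     ]]
cover [[0.60599531 0.41193804 0.02      ]]
oil base [[ 0.57073111 -0.39850425  0.05      ]]
[[ 0.31058127  0.08222341  0.        ]
 [ 0.29674331 -0.06440287  0.        ]]
```

```bash
cat >> h.py <<'E'
JIG=[0.5831,0.1877,0.0540]
def jw(p,z=None): # jig mm -> world
    p=np.array(p,float)/1e3; return (Rz(JIG[2])[:2,:2]@p[:2])+JIG[:2]
def ang():
    s=sense(); return np.degrees(np.arctan2(s["tcp_rot"][1,0],s["tcp_rot"][0,0]))
def go(xyz,a=None,frm=None):
    """tool-frame total shift for turn-free move at present angle, then turn needed"""
    s=sense(); p=np.array(s["tool_pos"] if frm is None else frm[:3]); a0=ang() if frm is None else frm[3]
    d=np.array(xyz)-p; r=np.radians(a0); dx=d[0]*np.cos(r)+d[1]*np.sin(r); dy=d[0]*np.sin(r)-d[1]*np.cos(r)
    t=None if a is None else -np.radians((a-a0+180)%360-180)
    print("shift mm",np.round(np.array([dx,dy,-d[2]])*1e3,1),"turn",t, "from",np.round(p,4),round(a0,2))
E
python3 - <<'E'
from h import *
go((0.40,-0.25,0.40),-86.9)
go((0.50,0.18,0.36),-86.9,(0.40,-0.25,0.40,-86.9))
E
```

```text
shift mm [-226.9 -289.     4. ] turn 0.29865706886926374 from [ 0.2072 -0.5628  0.404 ] -69.79
shift mm [-424.  -123.1   40. ] turn -0.0 from [ 0.4  -0.25  0.4 ] -86.9
```

```bash
python3 -m inch '[[255,[-0.028,-0.036,0],0],[255,[-0.028,-0.036,0],0],[255,[-0.028,-0.036,0],0],[255,[-0.028,-0.036,0],0],[255,[-0.028,-0.036,0],0],[255,[-0.028,-0.036,0],0],[255,[-0.028,-0.036,0],0],[255,[-0.028,-0.036,0],0],[255,[0,0,0],0.15],[255,[0,0,0],0.149]]'
python3 - <<'E'
from h import *
go((0.50,0.18,0.36),-86.9)
E
```

```text
time_s: 1.4
tool_pos: [0.4004, -0.2525, 0.4045]
tcp_rot: [[0.051, -0.999, -0.0], [-0.999, -0.051, 0.0], [-0.0, 0.0, -1.0]]
wrist_force: [0.1, 0.2, -0.6]
grip_width: 0.0005
shift mm [-426.9 -121.3   44.5] turn -0.0034232181075256455 from [ 0.4004 -0.2525  0.4045] -87.1
```

```bash
python3 -m inch '[[255,[-0.043,-0.012,0.0045],0],[255,[-0.043,-0.012,0.0045],0],[255,[-0.043,-0.012,0.0045],0],[255,[-0.043,-0.012,0.0045],0],[255,[-0.043,-0.012,0.0045],0],[255,[-0.043,-0.012,0.0045],0],[255,[-0.043,-0.012,0.0045],0],[255,[-0.043,-0.012,0.0045],0],[255,[-0.043,-0.012,0.0045],0],[255,[-0.043,-0.012,0.0045],0],[255,[0,0,0],0]]'
python3 - <<'E'
from h import *
m=camera_model("wrist"); im,d=get_image("wrist"); cv2.imwrite("pics/w1.png",im); np.save("pics/w1.npy",d)
import pickle; pickle.dump(m,open("pics/w1.pkl","wb"))
print(sense()["tool_pos"],ang())
E
```

```text
time_s: 2.78
tool_pos: [0.4972, 0.185, 0.3592]
tcp_rot: [[0.057, -0.998, -0.0], [-0.998, -0.057, 0.001], [-0.001, 0.0, -1.0]]
wrist_force: [-0.6, -0.6, -0.4]
grip_width: -0.0
[0.49673426 0.18355973 0.35926202] -86.76364011114012
```

View pics/w1.png

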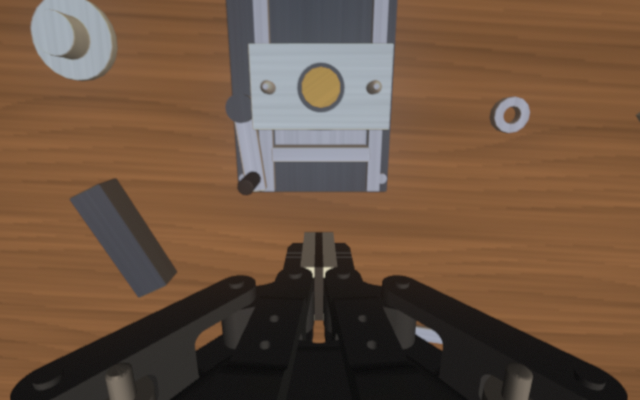

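The wrist view shows the jig dead ahead, with the plunger at about (321,87), the dowels at (268,87) and (374,87), the post at (250,182) and the bearing ring at (511,114). I'll enlarge it to refine the jig pose.

```bash
python3 - <<'E'
import cv2
im=cv2.imread("pics/w1.png")
cv2.imwrite("pics/w1z.png",cv2.resize(im[30:205,220:405],None,fx=4,fy=3.4,interpolation=cv2.INTER_CUBIC) if 0 else cv2.resize(im[35:205,222:402],None,fx=3.5,fy=3.5,interpolation=cv2.INTER_CUBIC))
E
```

```text
(no output)
```

View pics/w1z.png

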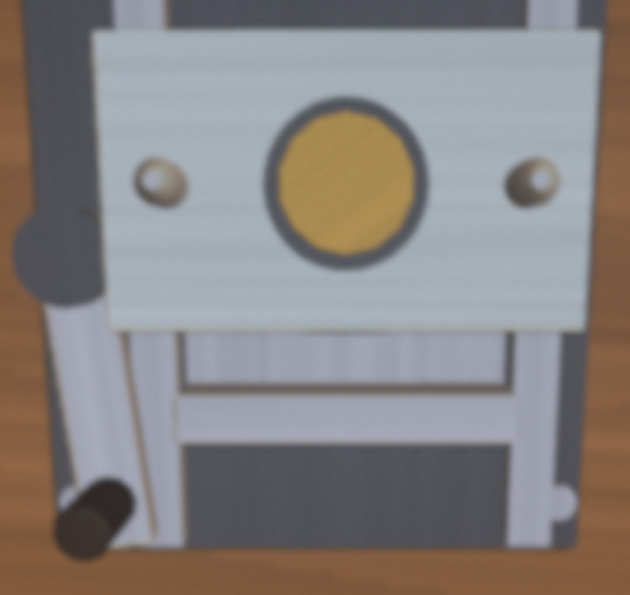

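```bash
python3 - <<'E'
from h import *
import pickle; m=pickle.load(open("pics/w1.pkl","rb"))
o=np.array([222,35])
H=lambda a:np.array(a)/3.5+o-0.36
uv=H([[92,31],[602,31],[585,329],[112,331],[155,178],[541,178],[180,443],[515,443]])
L=np.array([[32,55,62],[32,-55,62],[-32,-55,62],[-32,55,62],[0,40,82],[0,-40,82],[-60,42,50],[-60,-42,50]])/1e3
x,r=fit(m,uv,L); print("housing",x,np.degrees(x[2])); print(np.round(r,2).tolist())
print("base corners",unproj(m,H([[60,548],[577,547]]),.012))
print("  pred",jw([-105,83]),jw([-105,-67]))
print("post",unproj(m,H([[82,533]]),.074), "pred",jw([-84.3,58.8]), "pivot cap",unproj(m,H([[60,256]]),.044),jw([-23,68]))
c,s=np.cos(JIG[2]),np.sin(JIG[2]); d=x[:2]-JIG[:2]; print("housing in jig",d[0]*c+d[1]*s,-d[0]*s+d[1]*c)
E
```

```text
housing [0.57711884 0.1860902  0.06038128] 3.4595922339446257
[[0.05, -0.47], [0.29, -0.85], [0.46, 0.4], [-0.94, 0.16], [-0.28, 0.66], [0.48, 0.38], [-0.81, 0.07], [0.71, -0.15]]
base corners [[0.47563139 0.26245125 0.012     ]
 [0.48454849 0.11407745 0.012     ]]
  pred [0.47377323 0.26491177] [0.48186929 0.11513042]
post [[0.49678302 0.24265965 0.074     ]] pred [0.49574922 0.2418643 ] pivot cap [[0.55766205 0.2543857  0.044     ]] [0.55646331 0.25435948]
housing in jig -0.006059329525310301 -0.0012846282518978417
```

```bash
sed -i 's/^JIG=.*/JIG=[0.5845,0.1868,0.058]/' h.py; python3 -m inch '[[255,[0.001,0.003,0.03],0],[255,[0.001,0.003,0.04],0],[255,[0,0,0.04],0],[255,[0,0,0.03],0],[255,[0,0,0.013],0],[255,[0,0,0],0]]'
python3 - <<'E'
from h import *
print(sense()["tool_pos"],ang(),sense()["wrist_force"])
im,d=get_image("side"); cv2.imwrite("pics/s1.png",cv2.resize(im[130:310,200:400],None,fx=4,fy=3.3333) if 0 else cv2.resize(im[150:310,220:380],None,fx=3.7,fy=3.7,interpolation=cv2.INTER_CUBIC))
im,d=get_image("wrist"); cv2.imwrite("pics/w2.png",im)
E
```

```text
time_s: 3.58
tool_pos: [0.4908, 0.1795, 0.2064]
tcp_rot: [[0.053, -0.999, -0.002], [-0.999, -0.053, -0.0], [0.0, 0.002, -1.0]]
wrist_force: [0.8, 0.2, -0.4]
grip_width: -0.0002
[0.49077785 0.17949092 0.20644141] -86.96189622449748 [ 0.82049266  0.23322637 -0.42846917]
```

View pics/s1.png

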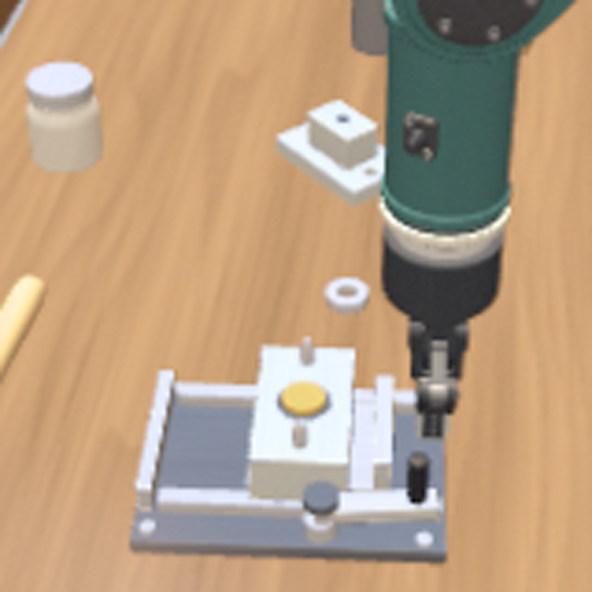

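View pics/w2.png

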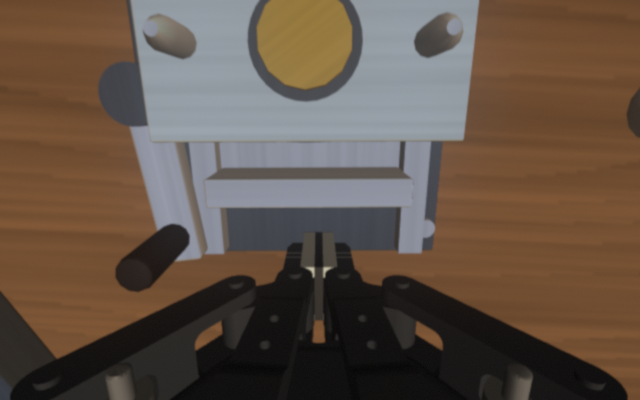

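```bash
python3 -m inch '[[255,[0,-0.008,0],0],[255,[0,-0.008,0],0],[255,[0,-0.008,0],0],[255,[0,-0.008,0],0],[255,[0,-0.008,0],0],[255,[0,-0.008,0],0],[255,[0,-0.006,0],0]]'; python3 -c "
from h import *
print(sense()['wrist_force'])"
```

```text
time_s: 4.55
tool_pos: [0.5455, 0.1832, 0.2067]
tcp_rot: [[0.054, -0.999, 0.0], [-0.999, -0.054, 0.0], [-0.0, -0.0, -1.0]]
wrist_force: [-3.7, 1.2, 2.8]
grip_width: -0.0001
[-3.6968089   1.19934822  2.79737478]
```

```bash
python3 -m inch '[[255,[0,-0.003,0],0],[255,[0,-0.003,0],0],[255,[0,-0.002,0],0]]'; python3 -m inch '[[255,[0,-0.002,0],0],[255,[0,-0.002,0],0]]';python3 -m inch '[[255,[0,-0.002,0],0]]'
```

```text
time_s: 4.92
tool_pos: [0.5529, 0.1836, 0.2067]
tcp_rot: [[0.054, -0.999, -0.0], [-0.999, -0.054, 0.0], [-0.0, 0.0, -1.0]]
wrist_force: [-2.9, 1.5, 1.1]
grip_width: 0.0001
time_s: 5.18
tool_pos: [0.5569, 0.1838, 0.2067]
tcp_rot: [[0.054, -0.999, -0.0], [-0.999, -0.054, 0.0], [-0.0, 0.0, -1.0]]
wrist_force: [-2.9, 1.9, 1.0]
grip_width: 0.0002
time_s: 5.3
tool_pos: [0.5589, 0.1839, 0.2067]
tcp_rot: [[0.054, -0.999, -0.0], [-0.999, -0.054, 0.0], [-0.0, 0.0, -1.0]]
wrist_force: [-3.5, 1.7, 0.4]
grip_width: 0.0002
```

```bash
python3 - <<'E'
from h import *
m=camera_model("wrist");im,d=get_image("wrist"); cv2.imwrite("pics/w3.png",im)
E
```

```text
(no output)
```

View pics/w3.png

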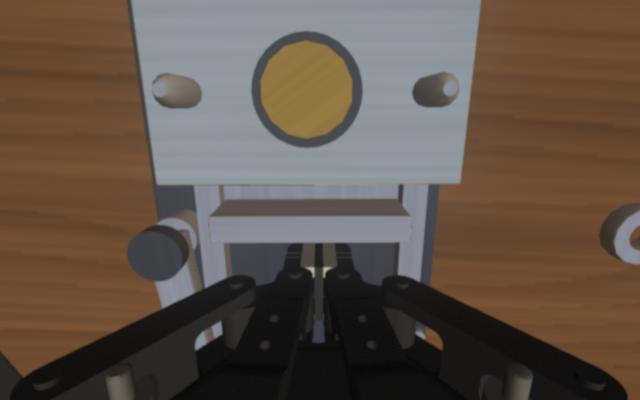

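```bash
python3 -m inch '[[255,[0,-0.002,0],0],[255,[0,-0.002,0],0]]';python3 -m inch '[[255,[0,-0.0015,0],0],[255,[0,-0.0015,0],0]]'
```

```text
time_s: 5.6
tool_pos: [0.5629, 0.1841, 0.2067]
tcp_rot: [[0.054, -0.999, -0.0], [-0.999, -0.054, 0.0], [-0.0, 0.0, -1.0]]
wrist_force: [-3.6, 1.4, 0.5]
grip_width: 0.0003
time_s: 5.85
tool_pos: [0.5646, 0.1842, 0.2067]
tcp_rot: [[0.054, -0.999, -0.004], [-0.999, -0.054, -0.0], [0.0, 0.004, -1.0]]
wrist_force: [-9.8, 2.6, 6.4]
grip_width: -0.0003
```

```bash
python3 -m inch '[[255,[0,-0.0015,0],0],[255,[0,0,0],0]]'
python3 - <<'E'
from h import *
m=camera_model("wrist");im,d=get_image("wrist"); cv2.imwrite("pics/w4.png",im)
cv2.imwrite("pics/w4z.png",cv2.resize(im[60:285,110:500],None,fx=2,fy=2,interpolation=cv2.INTER_CUBIC))
import pickle; pickle.dump(m,open("pics/w4.pkl","wb"))
im,d=get_image("side"); cv2.imwrite("pics/s2.png",cv2.resize(im[210:310,230:370],None,fx=5,fy=5,interpolation=cv2.INTER_CUBIC))
E
```

```text
time_s: 6.1
tool_pos: [0.565, 0.1842, 0.2066]
tcp_rot: [[0.054, -0.999, -0.006], [-0.999, -0.054, -0.001], [0.0, 0.006, -1.0]]
wrist_force: [-11.0, 2.5, 8.4]
grip_width: -0.0003
```

View pics/w4z.png

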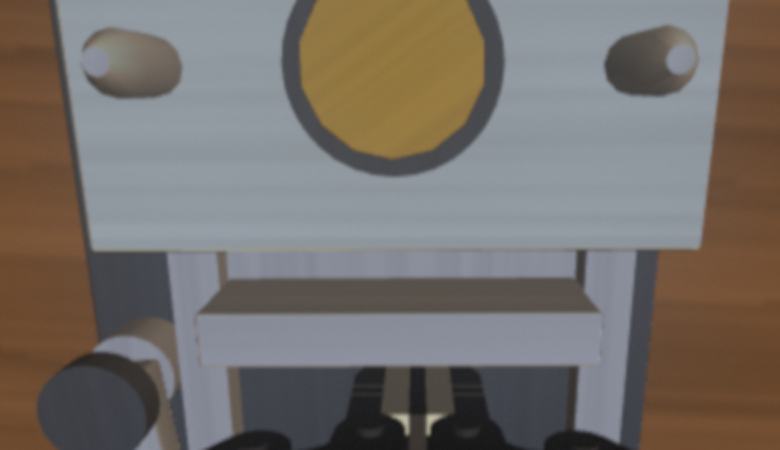

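View pics/s2.png

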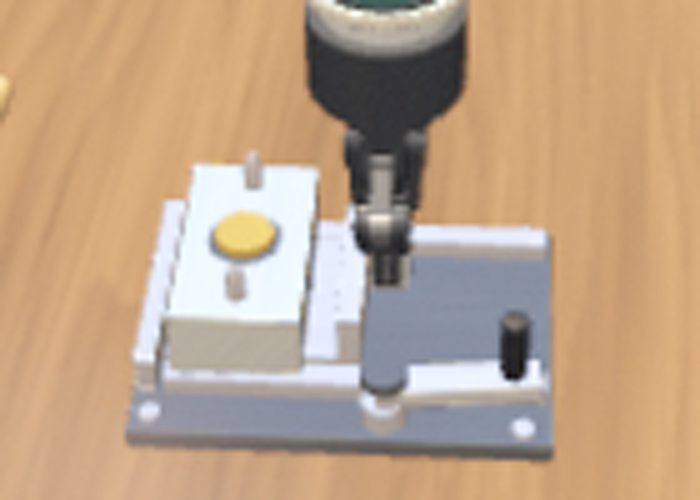

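```bash
python3 - <<'E'
from h import *
import pickle; m=pickle.load(open("pics/w4.pkl","rb"))
H=lambda a:np.array(a)/2+[110,60]-0.25
uv=H([[95,60],[680,58],[93,249],[699,247],[198,313],[601,311]])
L=np.array([[0,40,82],[0,-40,82],[-32,55,62],[-32,-55,62],[-60,42,50],[-60,-42,50]])/1e3
x,r=fit(m,uv,L); print("housing",x,np.degrees(x[2])); print(np.round(r,2).tolist())
J=JIG;c,s=np.cos(J[2]),np.sin(J[2]); d=x[:2]-J[:2]; print("housing in jig",d[0]*c+d[1]*s,-d[0]*s+d[1]*c)
mt=camera_model("top"); im,_=get_image("top"); cv2.imwrite("pics/t1.png",cv2.resize(im[140:225,225:305],None,fx=7,fy=7,interpolation=cv2.INTER_CUBIC))
E
```

```text
housing [0.63719239 0.1905324  0.05898579] 3.3796366764327517
[[-0.38, -8.57], [0.83, -8.93], [-2.27, -4.91], [1.93, -5.3], [-0.16, 21.93], [-0.12, 22.03]]
housing in jig 0.0528201393662828 0.0006716831368568442
```

View pics/t1.png

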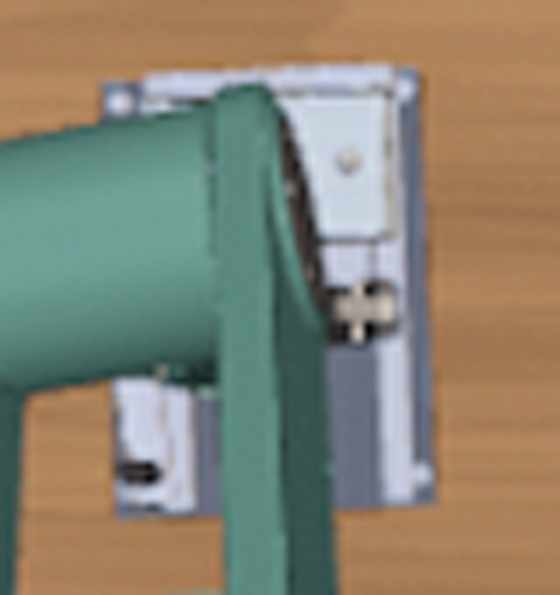

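```bash
python3 - <<'E'
from h import *
import pickle; m=pickle.load(open("pics/w4.pkl","rb"))
H=lambda a:np.array(a)/2+[110,60]-0.25
uv=H([[95,60],[680,58],[93,249],[699,247],[203,365],[599,365]])
L=np.array([[0,40,82],[0,-40,82],[-32,55,62],[-32,-55,62],[-60,42,50],[-60,-42,50]])/1e3
x,r=fit(m,uv,L); print("housing",x,np.degrees(x[2])); print(np.round(r,2).tolist())
J=JIG;c,s=np.cos(J[2]),np.sin(J[2]); d=x[:2]-J[:2]; print("housing in jig",d[0]*c+d[1]*s,-d[0]*s+d[1]*c)
mt=camera_model("top")
P=unproj(mt,np.array([[348,161]])/7+[225,140]-.43,.082); d=P[0,:2]-J[:2]; print("dowel -y in jig",d[0]*c+d[1]*s,-d[0]*s+d[1]*c)
print(sense()["wrist_force"])
E
```

```text
housing [0.63505372 0.1903752  0.0591382 ] 3.388369216049339
[[0.82, -0.28], [0.12, -0.68], [-1.33, 0.92], [1.35, 0.5], [-2.07, 0.69], [0.61, -0.24]]
housing in jig 0.050675957986145714 0.0006387206776551418
dowel -y in jig 0.048563091853153925 -0.03811161125853249
[-10.80532269   1.45473205   8.5148955 ]
```

```bash
python3 -m inch '[[255,[0,-0.002,0],0],[255,[0,-0.001,0],0],[255,[0,0,0],0]]'
```

```text
time_s: 6.62
tool_pos: [0.5659, 0.1843, 0.2064]
tcp_rot: [[0.054, -0.998, -0.011], [-0.999, -0.054, -0.001], [0.001, 0.011, -1.0]]
wrist_force: [-17.1, 2.9, 13.7]
grip_width: -0.0001
```

```bash
python3 -m inch '[[255,[0,0.012,0],0],[255,[0,0.012,-0.01],0],[255,[0,0.01,-0.035],0],[180,[0,0,-0.04],-0.153],[180,[0,0,0],0]]'
python3 - <<'E'
from h import *
t=np.array([-23,68]); 
for th in (.149,1.571): print(th,jw(t+62*np.array([-np.cos(th),-np.sin(th)])))
im,d=get_image("wrist"); cv2.imwrite("pics/w5.png",im)
m=camera_model("wrist"); import pickle; pickle.dump(m,open("pics/w5.pkl","wb"))
E
```

```text
time_s: 7.25
tool_pos: [0.5383, 0.1829, 0.2958]
tcp_rot: [[0.206, -0.978, 0.009], [-0.979, -0.206, 0.002], [0.0, -0.009, -1.0]]
wrist_force: [0.6, 0.8, -0.4]
grip_width: 0.0251
0.149 [0.49692047 0.24060986]
1.571 [0.56120348 0.19145739]
```

View pics/w5.png

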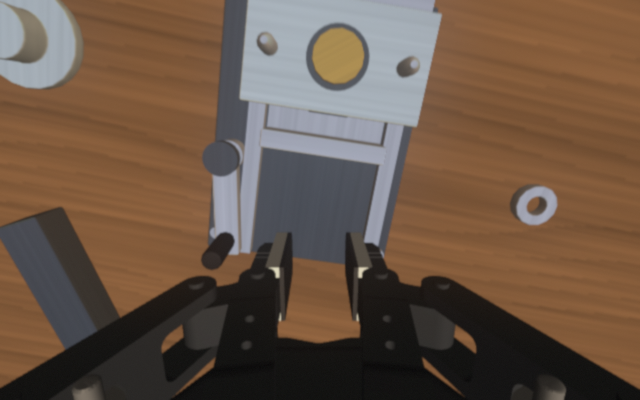

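```bash
python3 - <<'E'
from h import *
import pickle; m=pickle.load(open("pics/w5.pkl","rb"))
P=unproj(m,[[212,254]],.074)[0]; print(P, "hub",unproj(m,[[221,158]],.044), jw([-23,68]))
print(sense()["tcp_rot"][:,2])
go((0.4965,0.242,0.296),-78.2)
E
```

```text
[0.50098172 0.24234698 0.074     ] hub [[0.55680456 0.25255872 0.044     ]] [0.55759689 0.2533524 ]
[ 5.71813969e-03  9.41373141e-04 -9.99983208e-01]
shift mm [-66.4  28.   -2. ] turn -7.802837068789323e-05 from [0.5375 0.1827 0.294 ] -78.2
```

```bash
python3 -m inch '[[180,[-0.022,0.0095,0],0],[180,[-0.022,0.0095,0],0],[180,[-0.022,0.009,0],0],[180,[0,0,0.01],0],[180,[0,0,0],0]]'
python3 - <<'E'
from h import *
im,d=get_image("wrist"); cv2.imwrite("pics/w6.png",im)
im,d=get_image("side"); cv2.imwrite("pics/s3.png",cv2.resize(im[200:310,230:370],None,fx=5,fy=5,interpolation=cv2.INTER_CUBIC))
go((0.4965,0.242,0.228),-78.2)
E
```

```text
time_s: 7.92
tool_pos: [0.4952, 0.2409, 0.2803]
tcp_rot: [[0.205, -0.979, -0.002], [-0.979, -0.205, -0.001], [0.001, 0.002, -1.0]]
wrist_force: [-0.1, 0.4, 0.3]
grip_width: 0.025
shift mm [-1.  -0.9 53.1] turn -7.590333011437999e-05 from [0.4958 0.2408 0.2811] -78.2
```

View pics/w6.png

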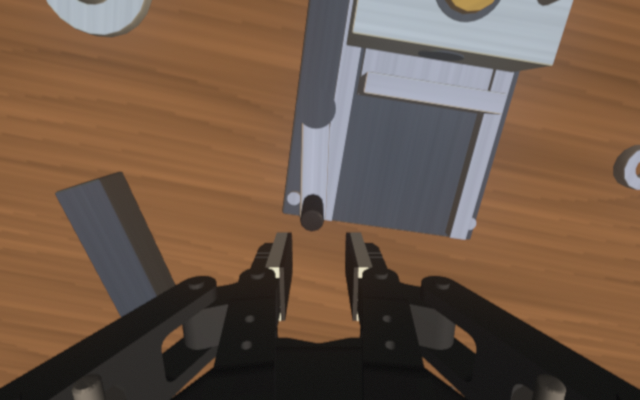

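View pics/s3.png

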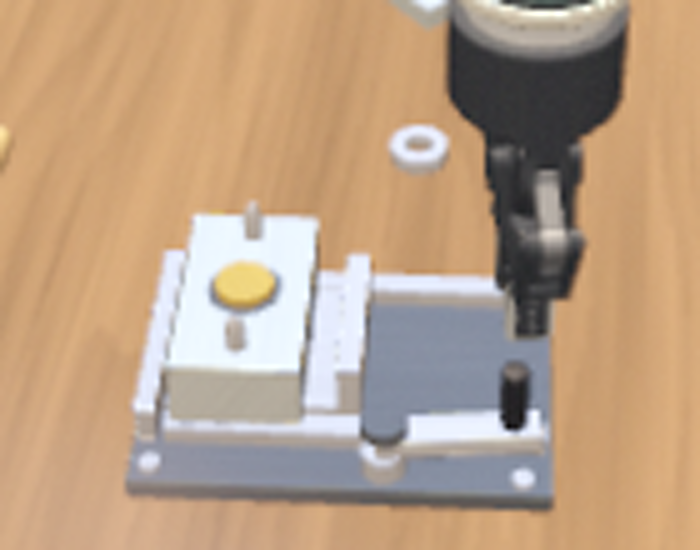

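```bash
python3 - <<'E'
from h import *
m=camera_model("wrist"); s=sense(); p=s["tool_pos"].copy()
for k in (.107,.154,.173,p[2]-.074): print(k,proj(m,p+s["tcp_rot"][:,2]*k))
print(unproj(m,[[312,220]],.074))
E
```

```text
0.107 [[312.77136089 350.58604459]]
0.154 [[314.57054502 269.17560914]]
0.173 [[314.99937779 249.77155708]]
0.20708820173852832 [[315.55919258 224.44076145]]
[[0.49790626 0.24328821 0.074     ]]
```

```bash
python3 -m inch '[[180,[-0.0015,-0.0025,0.01],0],[180,[0,0,0.018],0],[180,[0,0,0.014],0],[180,[0,0,0.01],0],[195,[0,0,0],0],[195,[0,0,0],0]]'
python3 - <<'E'
from h import *
im,d=get_image("wrist"); cv2.imwrite("pics/w7.png",im)
print(sense()["wrist_force"],sense()["tool_pos"])
im,d=get_image("side"); cv2.imwrite("pics/s4.png",cv2.resize(im[200:310,230:370],None,fx=5,fy=5,interpolation=cv2.INTER_CUBIC))
E
```

```text
time_s: 8.78
tool_pos: [0.4978, 0.2436, 0.23]
tcp_rot: [[0.205, -0.979, 0.0], [-0.979, -0.205, 0.0], [-0.0, -0.0, -1.0]]
wrist_force: [-0.3, 0.1, 0.8]
grip_width: 0.0204
[ 0.93067485  0.60108877 -0.35865973] [0.49789078 0.24358417 0.23020866]
```

View pics/w7.png

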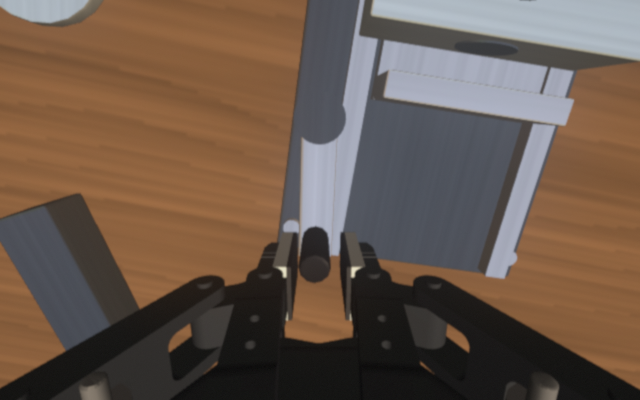

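View pics/s4.png

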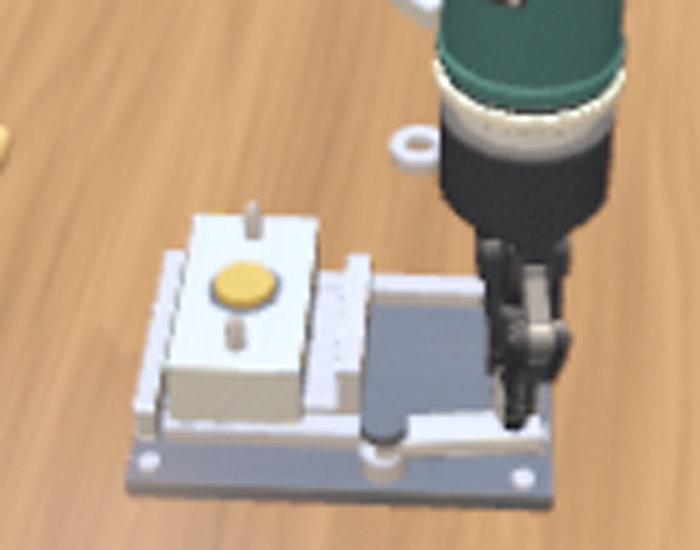

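```bash
python3 -m inch '[[195,[0.0099,-0.0008,0],-0.16],[195,[0.0099,-0.0008,0],-0.16],[195,[0.0099,-0.0008,0],-0.16],[195,[0.0099,-0.0008,0],-0.16]]'; python3 -m inch '[[195,[0.0099,-0.0008,0],-0.16],[195,[0.0099,-0.0008,0],-0.16],[195,[0.0099,-0.0008,0],-0.16],[195,[0,0,0],0]]'
python3 - <<'E'
from h import *
im,d=get_image("wrist"); cv2.imwrite("pics/w8.png",im)
print(sense()["wrist_force"],sense()["tool_pos"],ang(), jw([-23,6]))
E
```

```text
time_s: 9.38
tool_pos: [0.5173, 0.2097, 0.2303]
tcp_rot: [[0.753, -0.658, 0.0], [-0.658, -0.753, 0.001], [-0.0, -0.001, -1.0]]
wrist_force: [-0.3, 1.9, 0.4]
grip_width: 0.02
time_s: 9.88
tool_pos: [0.5441, 0.1959, 0.2303]
tcp_rot: [[0.97, -0.243, 0.001], [-0.243, -0.97, 0.0], [0.001, -0.001, -1.0]]
wrist_force: [0.8, 0.3, -0.7]
grip_width: 0.0201
[-0.09812625  0.14811124  0.06444156] [0.54369067 0.19593803 0.2301301 ] -14.187581578024083 [0.56119087 0.19145666]
```

View pics/w8.png

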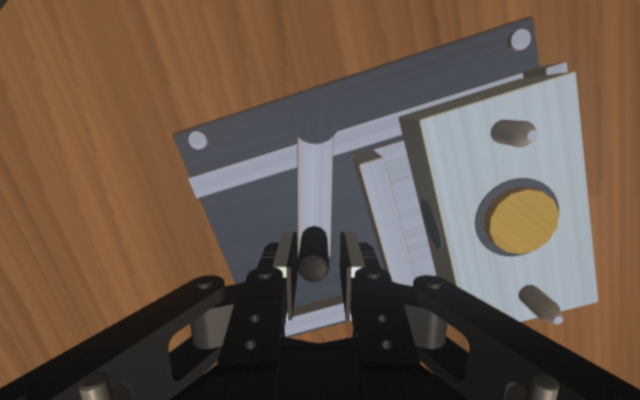

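```bash
python3 -m inch '[[195,[0.0095,-0.0008,0],-0.153],[195,[0.0095,-0.0008,0],-0.153],[195,[0.002,0,0],0],[195,[0,0,0],0]]'; python3 -m inch '[[195,[0.0015,0,0],0],[195,[0.001,0,0],0],[195,[0,0,0],0]]'
python3 - <<'E'
from h import *
m=camera_model("wrist"); im,d=get_image("wrist"); cv2.imwrite("pics/w9.png",im)
print(sense()["wrist_force"],sense()["tool_pos"],ang(), jw([-23,6]))
E
```

```text
time_s: 10.42
tool_pos: [0.5641, 0.1946, 0.2298]
tcp_rot: [[0.998, 0.058, 0.0], [0.058, -0.998, 0.0], [0.0, -0.0, -1.0]]
wrist_force: [-0.8, 0.4, 0.2]
grip_width: 0.0202
time_s: 10.8
tool_pos: [0.5653, 0.1947, 0.2295]
tcp_rot: [[0.998, 0.061, -0.004], [0.061, -0.998, -0.0], [-0.004, -0.0, -1.0]]
wrist_force: [-5.5, 0.8, 4.5]
grip_width: 0.0201
[-6.28001869  0.06822858  3.37432503] [0.56530992 0.19471102 0.22954474] 3.4909633156141955 [0.56119087 0.19145666]
```

View pics/w9.png

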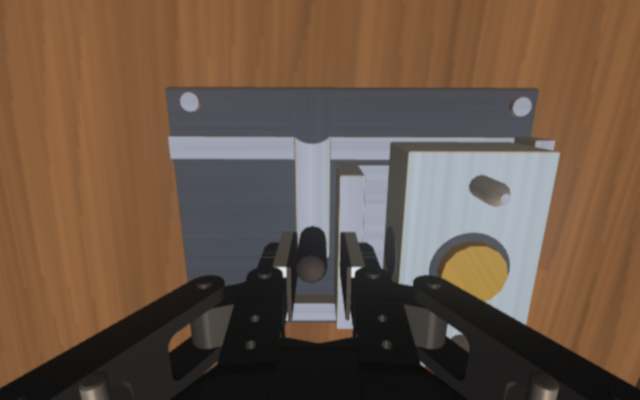

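```bash
python3 -m inch '[[195,[-0.0035,0,0],0],[195,[0,0,-0.02],0],[195,[0,0,-0.04],0],[195,[0,0,-0.04],0],[0,[0,0.02,-0.02],0]]'
python3 - <<'E'
from h import *
go((0.5868,-0.1825,0.345),45.5)
im,d=get_image("wrist"); cv2.imwrite("pics/w10.png",im)
import pickle; pickle.dump(camera_model("wrist"),open("pics/w10.pkl","wb"))
E
```

```text
time_s: 11.48
tool_pos: [0.5657, 0.1753, 0.3525]
tcp_rot: [[0.998, 0.063, 0.005], [0.063, -0.998, 0.001], [0.006, -0.001, -1.0]]
wrist_force: [0.1, -0.3, 0.1]
grip_width: 0.037
shift mm [ -1.4 358.4   7.5] turn -0.7312195653673667 from [0.5657 0.1753 0.3525] 3.6
```

View pics/w10.png

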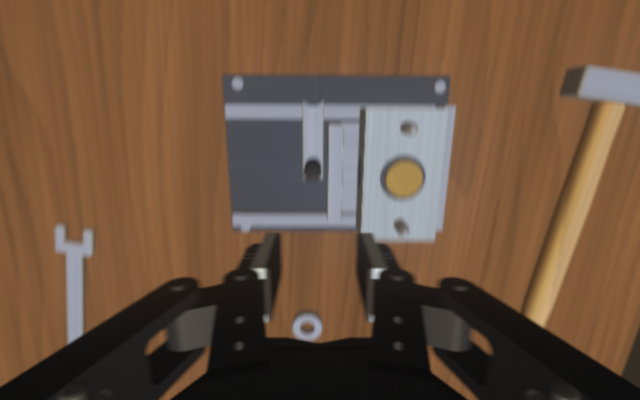

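The latch bar lies straight across behind the lip and the carriage is home. On to the cap.

```bash
python3 -m inch '[[0,[0,0.04,0],0],[0,[0,0.045,0],0],[0,[0,0.05,0],0],[0,[0,0.05,0],0],[0,[0,0.05,0],0],[0,[0,0.05,0],0],[0,[0,0.045,0],0],[0,[0,0.028,0],-0.18],[0,[0,0,0],-0.18],[0,[0,0,0],-0.18],[0,[0,0,0],-0.18],[0,[0,0,0],0]]'
python3 - <<'E'
from h import *
import pickle
m=camera_model("wrist"); im,d=get_image("wrist"); cv2.imwrite("pics/w11.png",im); np.save("pics/w11.npy",d)
pickle.dump(m,open("pics/w11.pkl","wb")); print(sense()["tool_pos"],ang(),sense()["tcp_rot"][:,2])
E
```

```text
time_s: 13.02
tool_pos: [0.5869, -0.1829, 0.3493]
tcp_rot: [[0.711, 0.703, 0.0], [0.703, -0.711, -0.0], [0.0, 0.0, -1.0]]
wrist_force: [1.6, -0.5, 0.3]
grip_width: 0.0856
[ 0.5869433  -0.18283554  0.34939572] 44.567030143193854 [ 2.86476808e-04 -4.79336035e-05 -9.99999958e-01]
```

View pics/w11.png

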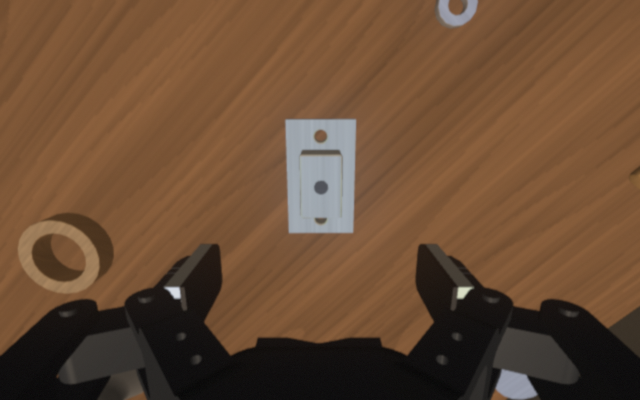

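```bash
python3 - <<'E'
import cv2
im=cv2.imread("pics/w11.png")
cv2.imwrite("pics/w11z.png",cv2.resize(im[110:245,275:370],None,fx=4.4,fy=4.4,interpolation=cv2.INTER_CUBIC))
E
```

```text
(no output)
```

View pics/w11z.png

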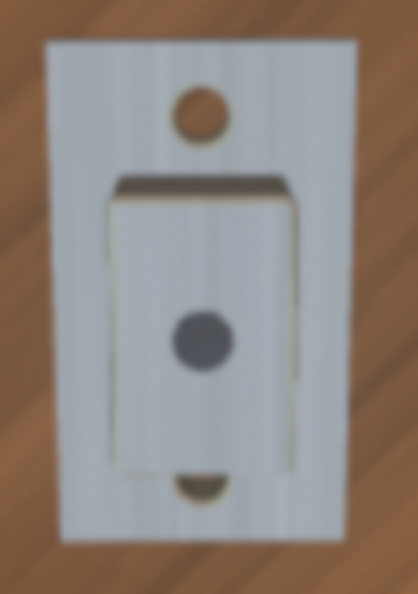

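```bash
python3 - <<'E'
from h import *
import pickle; m=pickle.load(open("pics/w11.pkl","rb"))
H=lambda a:np.array(a)/4.4+[275,110]-0.39
uv=H([[46,40],[357,40],[345,541],[60,541],[108,199],[298,199],[291,472],[113,472],[203,341],[201,116]])
L=np.array([[-32,55,16],[32,55,16],[32,-55,16],[-32,-55,16],[-18,28,50],[18,28,50],[18,-28,50],[-18,-28,50],[0,0,50],[0,40,16]])/1e3
x,r=fit(m,uv,L,(0.587,-.183,.78)); print("cap",x,np.degrees(x[2])); print(np.round(r,2).tolist())
go((x[0],x[1],0.1745+.022),np.degrees(x[2]))
E
```

```text
cap [ 0.58891102 -0.18349152  0.78259799] 44.83956168343898
[[0.1, 0.35], [-0.03, 0.2], [-0.42, -0.42], [0.11, -0.31], [-0.22, -0.71], [0.06, -0.79], [0.54, 1.08], [-0.22, 1.15], [-0.08, -0.22], [0.15, -0.27]]
shift mm [  0.9   1.8 152.9] turn -0.004756572692808879 from [ 0.5869 -0.1828  0.3494] 44.57
```

```bash
python3 -m inch '[[0,[0.0005,0.001,0.03],-0.0045],[0,[0,0,0.04],0],[0,[0,0,0.04],0],[0,[0,0,0.025],0],[0,[0,0,0.014],0],[0,[0,0,0.0035],0],[0,[0,0,0],0]]'
python3 - <<'E'
from h import *
im,d=get_image("wrist"); cv2.imwrite("pics/w12.png",im)
print(sense()["tool_pos"],ang(),sense()["wrist_force"])
E
```

```text
time_s: 13.95
tool_pos: [0.5883, -0.1834, 0.1979]
tcp_rot: [[0.707, 0.707, 0.001], [0.707, -0.707, -0.0], [0.001, 0.001, -1.0]]
wrist_force: [0.7, 0.4, -0.1]
grip_width: 0.0854
[ 0.58841308 -0.18341399  0.19817548] 45.026666217111604 [ 0.32169242 -0.3426855   0.5014933 ]
```

View pics/w12.png

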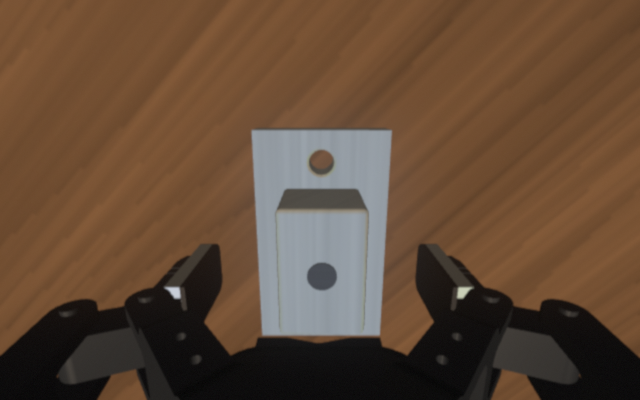

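Aligned: the block's centre dot is at (322,276), midway between the fingers. I'll grip it and watch the wrist force.

```bash
python3 -m inch '[[255,[0,0,0],0],[255,[0,0,0],0],[255,[0,0,0],0],[255,[0,0,0],0],[255,[0,0,0],0],[255,[0,0,0],0]]'
python3 - <<'E'
from h import *
import pickle
m=camera_model("wrist"); im,d=get_image("wrist"); cv2.imwrite("pics/w13.png",im); pickle.dump((m,sense()),open("pics/w13.pkl","wb"))
print(sense()["tool_pos"],ang(),sense()["wrist_force"])
E
```

```text
time_s: 14.75
tool_pos: [0.5883, -0.1832, 0.1979]
tcp_rot: [[0.706, 0.708, 0.001], [0.708, -0.706, -0.0], [0.001, 0.001, -1.0]]
wrist_force: [-0.8, 0.8, 4.8]
grip_width: 0.0348
[ 0.58829439 -0.18322167  0.19794372] 45.05411915769789 [ 0.77885306 -0.06959855  5.70895715]
```

View pics/w13.png

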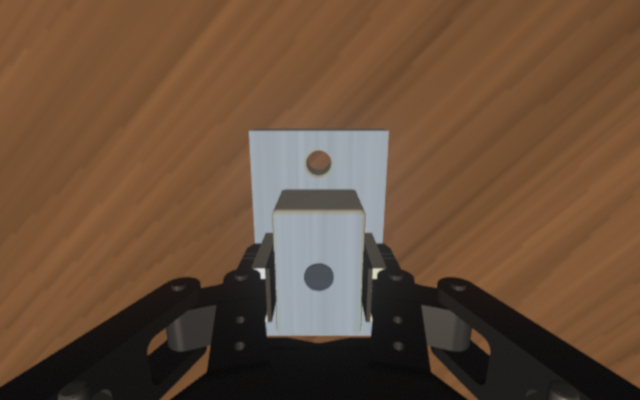

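```bash
python3 -m inch '[[255,[0,0,-0.01],0],[255,[0,0,-0.02],0],[255,[0,0,-0.035],0],[255,[0,0,-0.035],0],[255,[0,0,-0.03],0],[255,[0,0,-0.015],0],[255,[0,0,-0.005],0],[255,[0,0,0],0]]'
python3 - <<'E'
from h import *
import pickle
m=camera_model("wrist"); im,d=get_image("wrist"); cv2.imwrite("pics/w14.png",im); pickle.dump((m,sense()),open("pics/w14.pkl","wb"))
cv2.imwrite("pics/w14z.png",cv2.resize(im[120:345,235:400],None,fx=2.6,fy=2.6,interpolation=cv2.INTER_CUBIC))
print(sense()["tool_pos"],ang(),sense()["wrist_force"],sense()["grip_width"],sense()["tcp_rot"][:,2])
E
```

```text
time_s: 15.8
tool_pos: [0.5875, -0.183, 0.3464]
tcp_rot: [[0.706, 0.708, -0.001], [0.708, -0.706, 0.001], [-0.001, -0.001, -1.0]]
wrist_force: [-0.4, 0.5, -4.3]
grip_width: 0.0351
[ 0.58738654 -0.18301429  0.34598377] 45.06089689748863 [ 0.34255955 -0.69520655 -4.50915146] 0.03485584379270935 [-2.01813870e-03  9.52901495e-04 -9.99997510e-01]
```

View pics/w14z.png

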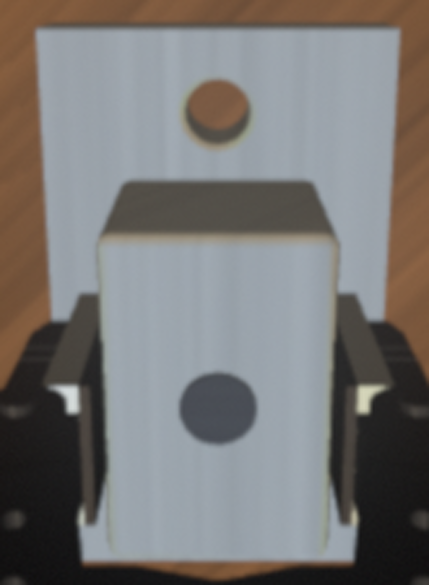

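```bash
cat >> h.py <<'E'
from scipy.spatial.transform import Rotation as Ro
def fit6(m,uv,L,x0,tilt=True):
    L=np.array(L,float); uv=np.array(uv,float)
    def f(x):
        R=Ro.from_euler("ZYX",[x[3],x[4] if tilt else 0,x[5] if tilt else 0]).as_matrix()
        return (proj(m,(R@L.T).T+x[:3])-uv).ravel()
    r=least_squares(f,x0); return r.x, r.fun.reshape(-1,2)
def intool(s,p): return s["tcp_rot"].T@(np.array(p)-s["tool_pos"])
E
python3 - <<'E'
from h import *
import pickle; m,s=pickle.load(open("pics/w14.pkl","rb"))
H=lambda a:np.array(a)/2.6+[235,120]-0.31
uv=H([[37,29],[399,29],[217,112],[99,238],[338,238],[126,183],[313,183],[218,408],[82,560],[356,560]])
L=np.array([[-32,55,16],[32,55,16],[0,40,16],[-18,28,50],[18,28,50],[-18,28,16],[18,28,16],[0,0,50],[-32,-55,16],[32,-55,16]])/1e3
for t in (False,True):
    x,r=fit6(m,uv,L,(.588,-.183,.15,.78,0,0),t); print("cap",np.round(x,4),np.degrees(x[3:])); print(np.round(r,1).tolist())
    print("in tool mm",intool(s,x[:3])*1e3, "yaw rel",np.degrees(x[3])-45.06)
E
```

```text
cap [ 0.5881 -0.1848  0.1464  0.7887  0.      0.    ] [45.18878303  0.          0.        ]
[[0.9, 1.9], [-0.7, 1.8], [0.5, 1.8], [-0.7, -0.5], [0.6, -0.6], [-1.4, -1.1], [0.6, -1.1], [0.2, -0.7], [-5.1, -0.8], [5.1, -0.8]]
in tool mm [ -0.62881803   2.23771466 199.5325098 ] yaw rel 0.1287830277495985
cap [ 5.880e-01 -1.847e-01  1.466e-01  7.887e-01 -6.000e-04  7.000e-03] [ 4.51915517e+01 -3.68717827e-02  4.02610907e-01]
[[0.7, 1.7], [-0.4, 1.5], [0.5, 1.7], [-0.9, 0.0], [0.7, -0.1], [-1.5, -1.2], [0.7, -1.3], [0.2, -0.3], [-5.1, -1.3], [5.0, -1.3]]
in tool mm [ -0.61117632   1.98913867 199.41517029] yaw rel 0.1315516779506467
```

```bash
python3 - <<'E'
from h import *
import pickle; m,s=pickle.load(open("pics/w14.pkl","rb"))
H=lambda a:np.array(a)/2.6+[235,120]-0.31
uv=H([[37,29],[399,29],[217,112],[99,238],[338,238],[126,183],[313,183],[218,408]])
L=np.array([[-32,55,16],[32,55,16],[0,40,16],[-18,28,50],[18,28,50],[-18,28,16],[18,28,16],[0,0,50]])/1e3
for t in (False,True):
    x,r=fit6(m,uv,L,(.588,-.183,.15,.78,0,0),t); print("cap",np.round(x,4),np.degrees(x[3:])); print(np.round(r,1).tolist())
    print("in tool mm",intool(s,x[:3])*1e3, "yaw rel",np.degrees(x[3])-45.06)
E
```

```text
cap [ 0.5878 -0.1846  0.1477  0.7884  0.      0.    ] [45.17450963  0.          0.        ]
[[0.3, 1.3], [-0.1, 1.1], [0.5, 1.4], [-1.2, -0.5], [1.1, -0.6], [-1.7, -1.3], [0.9, -1.3], [0.2, -0.0]]
in tool mm [ -0.63945426   1.83237163 198.29418427] yaw rel 0.11450962756838123
cap [ 5.877e-01 -1.844e-01  1.469e-01  7.887e-01 -7.000e-04  1.230e-02] [ 4.51906584e+01 -3.87052067e-02  7.03133120e-01]
[[0.4, 1.1], [-0.1, 0.9], [0.5, 1.2], [-1.1, 0.1], [0.9, -0.0], [-1.6, -1.6], [0.8, -1.7], [0.2, -0.2]]
in tool mm [ -0.61125998   1.57648164 199.05801657] yaw rel 0.1306583548960134
```

```bash
python3 - <<'E'
from h import *
go((0.6355,0.192,0.335),3.3); s=sense(); p=s["tool_pos"]; go((0.6355,0.192,0.335),3.3,(*p,3.3))
E
```

```text
shift mm [ 299.4 -230.8   11. ] turn 0.7288651494470616 from [ 0.5874 -0.183   0.346 ] 45.06
shift mm [  69.6 -371.6   11. ] turn -0.0 from [ 0.5874 -0.183   0.346 ] 3.3
```

```bash
python3 -m inch '[[255,[0,0,0],0.12],[255,[0,0,0],0.15],[255,[0,0,0],0.16],[255,[0,0,0],0.16],[255,[0.003,-0.02,0],0.139],[255,[0.007,-0.04,0],0],[255,[0.009,-0.05,0],0],[255,[0.01,-0.05,0],0],[255,[0.01,-0.05,0],0],[255,[0.01,-0.05,0],0],[255,[0.009,-0.05,0],0],[255,[0.006,-0.034,0],0]]'
python3 -m inch '[[255,[0.0045,-0.02,0.005],0],[255,[0.001,-0.0075,0.005],0],[255,[0,0,0],0],[255,[0,0,0],0]]'
python3 - <<'E'
from h import *
import pickle
m=camera_model("wrist"); s=sense(); im,d=get_image("wrist"); cv2.imwrite("pics/w15.png",im); pickle.dump((m,s),open("pics/w15.pkl","wb"))
go((0.6355,0.192,0.335),3.3); print(s["wrist_force"],s["qd"])
E
```

```text
time_s: 17.35
tool_pos: [0.6288, 0.1663, 0.3455]
tcp_rot: [[0.998, 0.059, -0.003], [0.059, -0.998, 0.0], [-0.003, -0.0, -1.0]]
wrist_force: [0.9, -0.1, -3.4]
grip_width: 0.035
time_s: 17.85
tool_pos: [0.6331, 0.1905, 0.337]
tcp_rot: [[0.998, 0.056, -0.001], [0.056, -0.998, -0.001], [-0.001, 0.001, -1.0]]
wrist_force: [0.4, -0.6, -3.0]
grip_width: 0.0348
shift mm [ 2.4 -1.4  2.2] turn -0.0014602294316323286 from [0.6332 0.1905 0.3372] 3.22
[ 0.43187302 -0.56718607 -3.03196747] [-0.21498532 -0.41338025 -0.30742873  0.11234805  0.04181484  0.05320793]
```

View pics/w15.png

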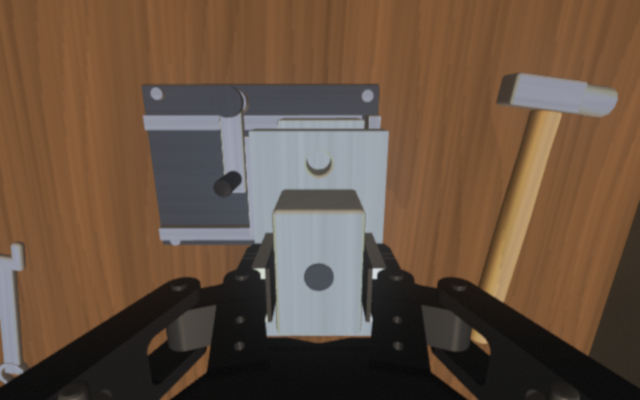

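```bash
python3 - <<'E'
from h import *
import pickle; m,s=pickle.load(open("pics/w15.pkl","rb"))
a=np.radians(3.39); 
hw=lambda p:(Rz(a)@np.array(p))/1+[0.6351,0.1904,0]
for p in ([-.032,.055,.062],[.032,.055,.062]): print(p,proj(m,hw(p)))
for p in ([-.032,.055,.062],[.032,.055,.062]): print("base corners",p)
for p in ([-105,83],[101,83],[-105,-67]): 
    w=jw(p); print(p,proj(m,[*w,.012]))
print("pivot",proj(m,[*jw([-23,68]),.044]),"post",proj(m,[*jw([-23,6]),.074]))
im=cv2.imread("pics/w15.png"); cv2.imwrite("pics/w15z.png",cv2.resize(im[75:255,135:395],None,fx=3,fy=3,interpolation=cv2.INTER_CUBIC))
E
```

```text
[-0.032, 0.055, 0.062] [[277.45317347 119.43433342]]
[0.032, 0.055, 0.062] [[364.80818097 119.25453293]]
base corners [-0.032, 0.055, 0.062]
base corners [0.032, 0.055, 0.062]
[-105, 83] [[139.62881454  84.38413138]]
[101, 83] [[379.42287701  84.13512481]]
[-105, -67] [[161.9606717 245.4445792]]
pivot [[226.10049399 102.13505676]] post [[221.30239392 189.12895127]]
```

View pics/w15z.png

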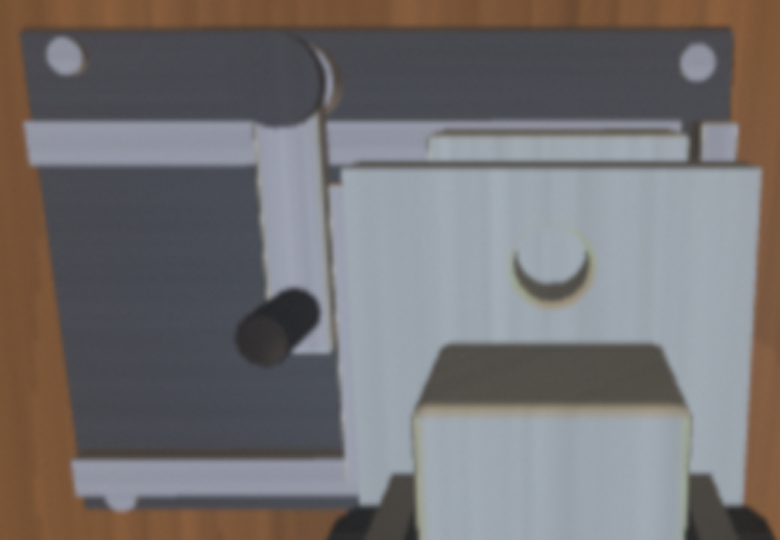

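```bash
python3 -m inch '[[255,[0.001,-0.0005,0.015],0],[255,[0.001,-0.0005,0.02],0],[255,[0.0005,-0.0005,0.01],0],[255,[0,0,0.0],0],[255,[0,0,0],0]]'
python3 - <<'E'
from h import *
import pickle
m=camera_model("wrist"); s=sense(); im,d=get_image("wrist"); cv2.imwrite("pics/w16.png",im); pickle.dump((m,s),open("pics/w16.pkl","wb"))
go((0.6356,0.1917,0.290),3.3); print(s["wrist_force"])
cv2.imwrite("pics/w16z.png",cv2.resize(im[100:240,220:420],None,fx=4,fy=4,interpolation=cv2.INTER_CUBIC))
im,d=get_image("side"); cv2.imwrite("pics/s5.png",cv2.resize(im[200:310,230:370],None,fx=5,fy=5,interpolation=cv2.INTER_CUBIC))
E
```

```text
time_s: 18.52
tool_pos: [0.6358, 0.1934, 0.2927]
tcp_rot: [[0.998, 0.057, 0.001], [0.057, -0.998, 0.0], [0.001, -0.0, -1.0]]
wrist_force: [0.8, -0.1, -3.6]
grip_width: 0.035
shift mm [-0.4  1.7  3. ] turn -0.0001047955212721559 from [0.6359 0.1934 0.293 ] 3.29
[ 0.77618639 -0.0858433  -3.56657675]
```

View pics/w16z.png

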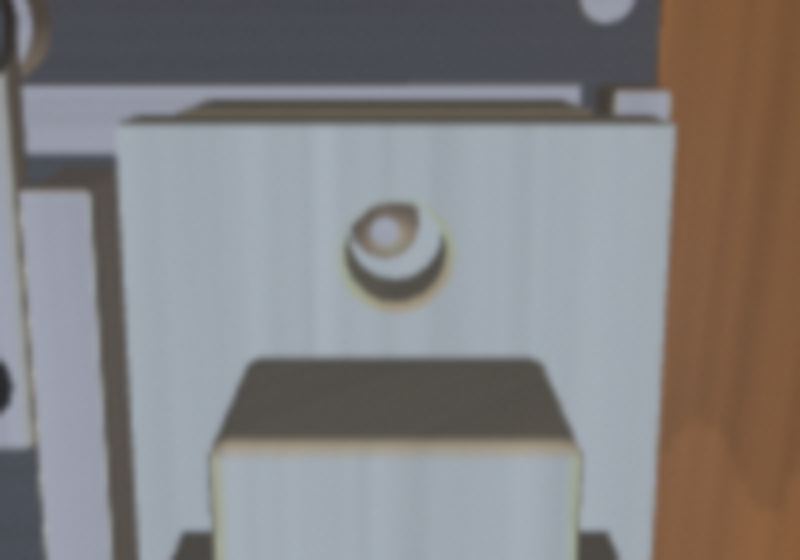

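View pics/s5.png

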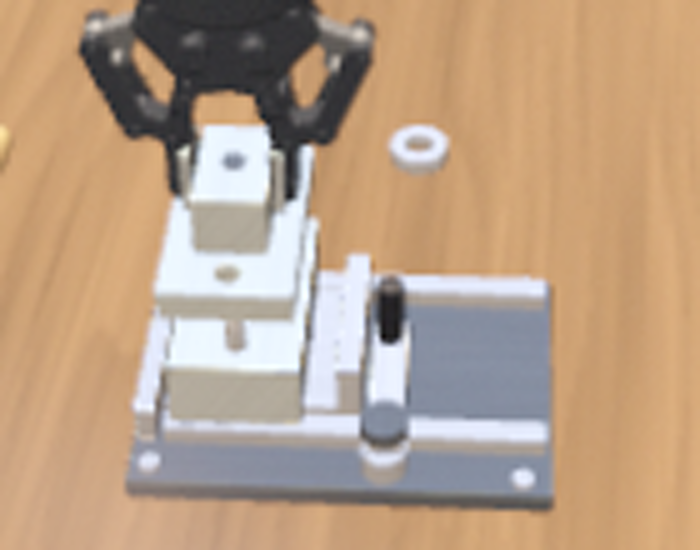

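```bash
python3 - <<'E'
from h import *
import pickle; m,s=pickle.load(open("pics/w16.pkl","rb"))
H=lambda a:np.array(a)/4+[220,100]-0.37
D=unproj(m,H([[384,231]]),.082)[0]
zt=s["tool_pos"][2]-.198+.016
Q=unproj(m,H([[397,256]]),zt)[0]
a=np.radians(3.35)
print("dowel",D,"-> housing",D-Rz(a)@[0,.04,0]); print("hole",Q,"-> cap",Q-Rz(a)@[0,.04,0])
d=D-Q; d[2]=0; print("tool shift mm", s["tcp_rot"].T@d*1e3)
E
```

```text
dowel [0.63242483 0.23026295 0.082     ] -> housing [0.63476224 0.1903313  0.082     ]
hole [0.63409711 0.23187463 0.11068158] -> cap [0.63643452 0.19194298 0.11068158]
tool shift mm [-1.76210198e+00  1.51295243e+00 -1.72169208e-03]
```

```bash
python3 -m inch '[[255,[-0.0013,0.0016,0],0],[255,[0,0,0.004],0],[255,[0,0,0.003],0],[255,[0,0,0],0],[255,[0,0,0],0]]'
python3 - <<'E'
from h import *
import pickle
m=camera_model("wrist"); s=sense(); im,d=get_image("wrist"); cv2.imwrite("pics/w17.png",im); pickle.dump((m,s),open("pics/w17.pkl","wb"))
go((0.6352,0.1917,0.285),3.35); print(s["wrist_force"],s["tcp_rot"][:,2])
cv2.imwrite("pics/w17z.png",cv2.resize(im[110:200,260:380],None,fx=6,fy=6,interpolation=cv2.INTER_CUBIC))
E
```

```text
time_s: 19.25
tool_pos: [0.6343, 0.1917, 0.2851]
tcp_rot: [[0.998, 0.058, -0.0], [0.058, -0.998, 0.0], [-0.0, -0.0, -1.0]]
wrist_force: [0.2, -0.8, -4.1]
grip_width: 0.0352
shift mm [0.8 0.1 0.2] turn -0.0009636469036295796 from [0.6343 0.1918 0.2852] 3.29
[ 0.22013622 -0.81480352 -4.07976936] [-1.61943721e-04  8.55821749e-05 -9.99999983e-01]
```

View pics/w17z.png

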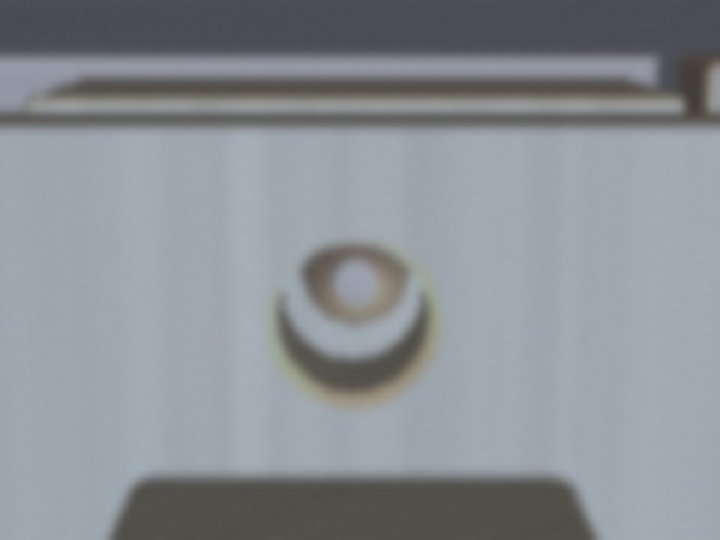

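```bash
python3 - <<'E'
from h import *
import pickle; m,s=pickle.load(open("pics/w17.pkl","rb"))
H=lambda a:np.array(a)/6+[260,110]-0.42
D=unproj(m,H([[355,281]]),.082)[0]
zt=s["tool_pos"][2]-.198+.016
a=np.radians(3.35)
for c in (318,322,326):
    Q=unproj(m,H([[355,c]]),zt)[0]; d=D-Q; d[2]=0; print(c,"tool shift mm", s["tcp_rot"].T@d*1e3)
print("dowel",D,"-> housing",D-Rz(a)@[0,.04,0]); print("hole",Q,"-> cap",Q-Rz(a)@[0,.04,0])
E
```

```text
318 tool shift mm [ 5.62966964e-03  3.17067536e-01 -3.09253782e-05]
322 tool shift mm [ 5.29251457e-03  2.54823169e-04 -8.53772155e-07]
326 tool shift mm [ 4.95499117e-03 -3.16904000e-01  2.92506864e-05]
dowel [0.63235606 0.23038572 0.082     ] -> housing [0.63469347 0.19045407 0.082     ]
hole [0.63236933 0.23006905 0.10312737] -> cap [0.63470674 0.1901374  0.10312737]
```

```bash
python3 -m inch '[[255,[0,0,0.003],0],[255,[0,0,0.003],0],[255,[0,0,0.002],0],[255,[0,0,0],0]]'; python3 -m inch '[[255,[0,0,0.003],0],[255,[0,0,0.003],0],[255,[0,0,0],0]]'
```

```text
time_s: 19.8
tool_pos: [0.6342, 0.1917, 0.2769]
tcp_rot: [[0.998, 0.057, -0.001], [0.057, -0.998, 0.0], [-0.001, -0.0, -1.0]]
wrist_force: [-0.2, -0.1, -3.7]
grip_width: 0.035
time_s: 20.18
tool_pos: [0.6341, 0.1917, 0.2708]
tcp_rot: [[0.998, 0.057, -0.001], [0.057, -0.998, -0.0], [-0.001, -0.0, -1.0]]
wrist_force: [-0.3, 0.5, -3.4]
grip_width: 0.0349
```

```bash
python3 -m inch '[[255,[0,0,0.002],0],[255,[0,0,0.002],0],[255,[0,0,0.001],0],[255,[0,0,0],0]]'; python3 -m inch '[[255,[0,0,0.002],0],[255,[0,0,0.002],0],[255,[0,0,0],0]]';  python3 -m inch '[[255,[0,0,0.001],0],[255,[0,0,0.001],0],[255,[0,0,0],0]]'
```

```text
time_s: 20.68
tool_pos: [0.6343, 0.1917, 0.2662]
tcp_rot: [[0.998, 0.057, -0.0], [0.057, -0.998, 0.0], [-0.0, -0.0, -1.0]]
wrist_force: [-0.7, -0.2, -3.8]
grip_width: 0.035
time_s: 21.05
tool_pos: [0.6343, 0.1917, 0.2627]
tcp_rot: [[0.998, 0.057, 0.0], [0.057, -0.998, 0.0], [0.0, -0.0, -1.0]]
wrist_force: [-1.8, -1.1, 4.9]
grip_width: 0.0348
time_s: 21.42
tool_pos: [0.6344, 0.1917, 0.2606]
tcp_rot: [[0.998, 0.057, 0.0], [0.057, -0.998, 0.0], [0.0, -0.0, -1.0]]
wrist_force: [-2.3, -0.2, 6.5]
grip_width: 0.0354
```

```bash
python3 -m inch '[[255,[0,0,0.001],0],[255,[0,0,0],0]]'; python3 -m inch '[[255,[0,0,0.001],0],[255,[0,0,0],0]]'
```

```text
time_s: 21.68
tool_pos: [0.6343, 0.1918, 0.26]
tcp_rot: [[0.998, 0.058, 0.0], [0.058, -0.998, 0.0], [0.0, -0.0, -1.0]]
wrist_force: [-3.8, -0.5, 8.0]
grip_width: 0.0345
time_s: 21.92
tool_pos: [0.6343, 0.1917, 0.2599]
tcp_rot: [[0.998, 0.057, 0.001], [0.057, -0.998, 0.0], [0.001, -0.0, -1.0]]
wrist_force: [-5.6, -0.9, 14.9]
grip_width: 0.0348
```

```bash
python3 -m inch '[[255,[-0.0005,0,0.001],0],[255,[0,0,0.001],0],[255,[0,0,0],0],[255,[0,0,0],0]]'
python3 - <<'E'
from h import *
s=sense(); im,d=get_image("wrist"); cv2.imwrite("pics/w18.png",im)
print(s["tool_pos"],s["wrist_force"],s["grip_width"])
im,d=get_image("side"); cv2.imwrite("pics/s6.png",cv2.resize(im[200:310,230:370],None,fx=5,fy=5,interpolation=cv2.INTER_CUBIC))
print(sense()["wrist_force"])
E
```

```text
time_s: 22.42
tool_pos: [0.6341, 0.1918, 0.2599]
tcp_rot: [[0.998, 0.058, 0.002], [0.058, -0.998, 0.0], [0.002, -0.0, -1.0]]
wrist_force: [-8.4, -2.6, 26.2]
grip_width: 0.0348
[0.63405636 0.19175108 0.25985628] [-8.40866956 -2.61263627 26.2157813 ] 0.03482044437195726
[-8.13084228 -1.92673554 26.0774358 ]
```

View pics/w18.png

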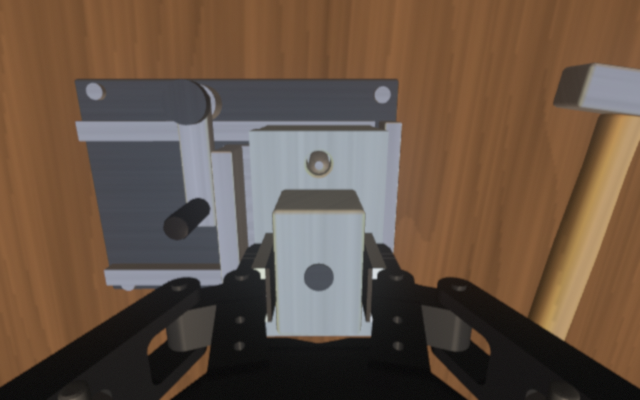

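View pics/s6.png

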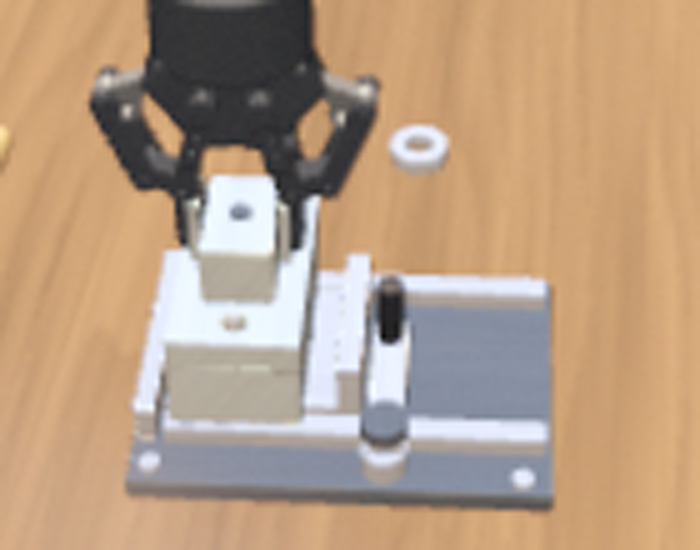

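The side view shows the halves closed with only a hairline joint. The wrist view shows the dowel in its hole at (319,163), and the latch bar is across. The push is steady at about 26 N. Handing in.

```bash
python3 - <<'E'
from h import *
s=sense(); print(s["time_s"],s["wrist_force"],s["qd"].round(2)); print(close_job())
E
```

```text
22.525 [-8.13084228 -1.92673554 26.0774358 ] [ 0.03 -0.    0.16  0.02  0.12  0.01]
the job is handed in; nothing more can be done
None
```

The job is done and handed in at 22.5 s of the 58 s allowed, with the gripper still holding the cap pressed shut. `close_job()` gives no verdict, so the checks below are my own.

**What I did**
- **Carriage:** I pushed it with the shut fingers until the force climbed to 17 N with almost no further movement.
- **Locking arm:** I swung it by its post, along its arc, until it met its stop at about 6 N. The pictures show the bar straight across behind the lip.
- **Cap:** I gripped it by the block, lined it up using the dowel seen through the hole, lowered it over the dowels and pressed it down.

**Last checks**
- **Closed flush:** The tool stopped at z 0.260 m, which puts the cap's underside at the 62 mm joint face. The side view shows only a hairline between the halves.
- **Held pressed:** The upward force at the wrist was steady at about 26 N, and the grip opening was 34.8 mm on the 36 mm block.
- **Bystanders:** The tool did not go near the ring, the cover or the bottle, except to pass well above the ring. The ring looks unmoved in the side view; I did not check the cover or the bottle in the last pictures.

**What disagreed**
- **Side force:** About 8 N in the jig's -x direction remained at the end, even after a 0.5 mm correction. The cap is probably resting on one side of the dowel clearance, well inside the 3.5 mm tolerance.
- **Cap position in the grip:** Two estimates across the jaws differed by about 1.2 mm. I went halfway between them, and a closer look then showed the hole and dowel aligned to about 0.3 mm.

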